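Feel the set ring to its stop and bring it back to the pointer

TASK

Check the bearing stand: pushing on its tab rather than clamping it, turn the slim dark ring between the two fixed rings anticlockwise (seen from above) until you feel it press on its hidden springy stop, and hold it there lightly for a moment without forcing it. Then turn it back until the tab stands straight above the fixed pointer, and let go. Touch neither of the fixed rings, and leave the other things on the desk where they lie.

Things in the scene. Friction and masses are not known exactly. Their poses are not given: they have to be found in the camera images.
- stand: bearing stand bolted to the desk, an upright stack of rings 100 mm high overall on a square plate 130 x 130 x 10 mm. Origin: centre of the underside, on the common vertical axis of all rings; +x points along the fixed pointer, z up. It stands in a different place and yaw each time
- lower_ring: fixed lower ring, bright metal, 84 mm diameter, from 10 to 46 mm above the desk; origin on the axis at its underside; its x axis lies along the pointer. The pointer is a radial fin 6 mm wide, reaching from the ring out to 76 mm from the axis, its top 44 mm above the desk. Not to be touched
- set_ring: slim dark ribbed ring, 80 mm diameter, 10 mm thick (47 to 57 mm above the desk), turns about the vertical axis; origin on the axis at its underside; x axis along its tab. Its yaw less the stand's is the angle from the pointer (0 = tab over pointer, positive anticlockwise from above); starts at -0.4 to 0.5 rad. Drags with about 2 N at the tab; stays where it is left
- upper_ring: fixed upper ring, bright metal, 68 mm diameter, 58 to 80 mm above the desk, thin spindle on top up to 100 mm; origin on the axis at its underside. Not to be touched. Hidden inside is the slim ring's springy stop, met at an unknown ring angle of 0.7 to 1.4 rad; once met, the push needed at the tab rises by about 3 N per mm
- tab (a point): top of the tab, mid thickness, 52 mm from the axis. The tab is an upright radial paddle 10 mm thick, to 66 mm from the axis, 50 to 74 mm above the desk; 22 mm pads centred here clear the upper ring by 7 mm. A proper press with fingers loosely astride: 7 to 12 N along the tangent for 0.5 s (under 5 too little, over 20 forces it). Clamped tight, wrist twist falsifies the push felt, so stay loose
- pointer (a point): outer end of the fixed pointer, at its top, 76 mm from the axis and 44 mm above the desk, below the tab's level
- cassette: bystander: loose white cassette shell, 64 x 100 x 12 mm, origin centre of underside; to be left alone
- shaft: bystander: loose bright capstan shaft lying on the desk, 90 mm long, 8 mm diameter with a 20 mm collar; to be left alone
- lever: bystander: loose dark brown function lever, 86 mm long, 11 mm high; to be left alone
Not all that is in view belongs to the job. There is more than one size of the stand; the one meant has the size given above.

How it is judged:
By the outcome, as a careful person would: the job done as asked, in the order asked, and still so for the second after the job is handed in, with the robot touching nothing.
It also fails if it takes over 64 s, if anything falls off the work surface, if the arm or the gripper's body presses on something with over 40 N, if the wrist force passes 120 N, or if a joint passes its speed limit or range.

ROBOT

A 7-joint arm with a two-finger parallel gripper is mounted at the origin on the work surface. World frame = base frame: x ahead of the robot, y to its left, z up, the work surface at z = 0. Lengths are in m, angles in rad, forces in N, time in s.
With the tool pointing down it reaches from about 0.4 to 0.875 m from the base axis. Payload 19.3 kg.
Tool frame: the origin (TCP) lies midway between the tips of the shut fingers; the grasp point (between the pads) lies 19 mm behind it (bot.pinch_z is the distance from the TCP to the grasp point, in m); z points along the fingers, y is the direction in which the jaws open and shut (so a half turn about z gives the same grasp; the last joint's range is limited). The gripper opens to 85 mm and grips with 20 to 120 N. Pads are 22 mm wide; open, the fingers measure 114 mm over their backs; the gripper's body (76 mm by 85 mm) begins 54 mm behind the grasp point. The pads swing forward as they close: fully open they stand 13 mm farther back than shut.
Start: joints at [1.052, 0.521, -0.036, 1.599, 0.021, 1.021, -0.113], TCP at [0.271, -0.563, 0.231] pointing down, gripper open.
Joint ranges: [-2.91, 2.91], [-0.3, 2.13], [-1.5, 1.42], [0.17, 2.43], [-1.26, 4.41], [0.16, 1.93], [-2.52, 2.52]. Speed limits (rad/s): [1.89, 1.89, 2.39, 2.39, 3.01, 3.01, 3.01].

INTERFACE

Orientations are given as [roll, pitch, yaw] about the fixed x, y, z axes, in that order (R = Rz(yaw) Ry(pitch) Rx(roll)).
In Python, from workcell import bot gives the robot as it stands. The module is installed in compiled form; this text tells all that it offers.
- The arm moves only by the tool move_arm, never from a script. Its argument "moves" is text: rows parted by semicolons, each of 4 numbers parted by spaces: the shift along the tool's x, y, z in mm, then the turn about the tool's z in rad. In form: dx dy dz yaw; .... A call has exactly 10 rows; each row is the pose to reach, as a shift and turn from the pose commanded when the call began, along the tool's axes at that moment; what a row does not reach only later rows make up. A row lasts 1/12 s, in which the tool goes at most 41.7 mm and 7.16 degrees, less where a joint would pass 70% of its speed; a pose out of reach is approached as far as the arm can. A call with a gripper value outside its range is refused whole. "grip" is the opening, from 0 (shut) to 1 (fully open), set as the call begins (left out, the last holds). The fingers move at their own pace and stop on an object; "grip_force" is the grip in N (left out, the last holds). Time passes only in rows, so rows that repeat a pose let the fingers close, or fill a call up. It gives the time, the measured TCP pose, the force and the opening at its end, in the units of the state.
- bot.observe(): the state, without advancing time (a new reading comes with each control period).
- bot.grab_frame(name): name is "side" or "top"; returns a dict with "frame" (400x640x3 uint8, red, green, blue), "z_map" (400x640 float32, m along the optical axis (not along the pixel's ray), 0 where there is no reading), "K" (3x3 intrinsics, pixels), "dist" ([k1, k2, p1, p2, k3] as OpenCV has them; the pictures are not rectified), "eye" and "attitude" of the camera in the world. Camera axes: x right, y up, looking along -z (the intrinsics and any distortion apply to the point x, -y, -z); pixel columns grow to the right and rows downward; lengths in m; the calibration is good to about 2 mm. A picture is of the moment at which its call begins.
- bot.job_done(): hands the job in, once; it reports no verdict.
Trained networks look in a picture, given as the dict that the camera call returned (one of the last four; its "shot" number tells which), for a name from the list of things; names that differ only in an ending like _2 or _b are one class to them, and where a whole thing is asked for, a point or a joint stands for the part that bears it (a point fixed in the world has none). Each returns a list of dicts, best first, with "conf" (0 to 1); they miss things now and then, are a little off and sometimes report something else, mostly with a low value. They report only what shows in the picture. A call takes as long as a camera call. They do not tell look-alikes from the thing itself.
- bot.search_frame(picture, label): "at" ([column, row] in pixels, amid what is visible of it).
- bot.pinpoint(picture, label): "at" ([column, row] in pixels: a listed point, or the origin of a listed thing).
The state is a dict: "clock": time; "qpos": joint angles; "qd": joint speeds; "joint_efforts": joint torques, N m; "position": TCP position; "tool_rot": TCP orientation; "force": force on the tool from outside, world axes, zero at the start; "moment": the same for the moment, N m; "grip_width": finger opening in m.
Only numpy, scipy, OpenCV 4.12 (cv2) and the standard library are available. Lean on these libraries where they do the work, as an engineer would, in place of code of your own. Each camera call takes 0.05 s, during which the arm holds its last target. There are 200 camera calls.

## Working session

There is one attempt and no reset: what is moved stays moved. The work goes in short steps, Python scripts to look and compute and a tool call to move; the robot and the scene stay as the last step left them, time stands still between calls to the robot, and variables do not carry over. Pictures are saved under pics/ and viewed, about 8 in all and at most 12, crops included, and the job is handed in when it is done.

Besides the shell and the picture viewer there is one more tool, called after "Call:" as a command line: name --argument value ..., lists and objects as JSON in quotes. move_arm: Moves the arm, as the interface text tells. Its arguments: {"type":"object","properties":{"moves":{"type":"string"},"grip":{"type":"number"},"grip_force":{"type":"number"}},"required":["moves"]}

```bash
mkdir -p pics; cat > h.py <<'E'
import numpy as np, cv2
from workcell import bot
from scipy.spatial.transform import Rotation as R
def att(p):
    a=np.array(p['attitude'],float)
    return a if a.shape==(3,3) else (R.from_euler('xyz',a).as_matrix() if a.size==3 else None)
def ray(p,px):
    u=cv2.undistortPoints(np.array([[px]],float),np.array(p['K'],float),np.array(p['dist'],float))[0,0]
    d=att(p)@np.array([u[0],-u[1],-1.]); return np.array(p['eye'],float),d
def atz(p,px,z):
    e,d=ray(p,px); return e+d*(z-e[2])/d[2]
def dep(p,px):
    e,d=ray(p,px); c,r=int(round(px[0])),int(round(px[1])); return e+d*float(p['z_map'][r,c])
def save(p,n,crop=None,s=1):
    f=p['frame'][...,::-1]
    if crop: f=f[crop[1]:crop[3],crop[0]:crop[2]]
    cv2.imwrite('pics/'+n,cv2.resize(f,None,fx=s,fy=s,interpolation=cv2.INTER_CUBIC))
E
python3 - <<'E'
from h import *
np.set_printoptions(precision=4,suppress=True)
print(bot.observe())
for n in ['top','side']:
    p=bot.grab_frame(n); save(p,n+'0.png'); print(n,p['eye'],p['attitude'],p['K'],p['dist'])
    for l in ['stand','set_ring','upper_ring','tab','pointer']:
        for r in bot.pinpoint(p,l)[:3]: print(l,r['conf'],r['at'],dep(p,r['at']))
E
cd pics; python3 -c "
import cv2,numpy as np
cv2.imwrite('a.png',np.vstack([cv2.imread('top0.png'),cv2.imread('side0.png')])[:, :])
i=cv2.imread('a.png');print(i.shape);cv2.imwrite('a.png',cv2.resize(i,(480,600),interpolation=cv2.INTER_AREA))"
```

```text
{'clock': 0.0, 'qpos': array([ 1.0518,  0.522 , -0.0363,  1.6   ,  0.0212,  1.0211, -0.1128]), 'qd': array([ 0.0001, -0.0004,  0.0014,  0.001 , -0.0006, -0.0002,  0.0016]), 'joint_efforts': array([ -0.0008, -92.7118,   1.9789, -36.9937,   0.0178,   0.0082,
         0.    ]), 'position': array([ 0.271 , -0.5628,  0.2307]), 'tool_rot': array([-3.1404,  0.0001,  0.4488]), 'force': array([-0.251 ,  0.435 , -0.1092]), 'moment': array([ 0.0286,  0.0219, -0.0403]), 'grip_width': 0.08561561707270407}
top [ 0.5045 -0.0113  0.9001] [ 0.1228  0.0049 -1.5725] [[407.2436   0.     322.4647]
 [  0.     407.2436 201.1877]
 [  0.       0.       1.    ]] [0.0212 0.     0.     0.     0.    ]
stand 0.95 [219.0, 172.8] [0.6594 0.1971 0.107 ]
stand 0.92 [396.9, 157.9] [ 0.689  -0.1558  0.105 ]
stand 0.65 [323.4, 249.5] [ 0.5083 -0.0091  0.0817]
set_ring 0.87 [321.8, 254.6] [ 0.4983 -0.0059  0.0833]
upper_ring 0.79 [322.0, 253.7] [ 0.5001 -0.0064  0.0995]
upper_ring 0.78 [402.3, 145.3] [ 0.713  -0.1659  0.1114]
upper_ring 0.78 [206.8, 160.9] [0.6824 0.2205 0.1119]
tab 0.83 [408.2, 109.2] [ 0.7908 -0.1818  
[... 385 characters left out ...]
.0285]
stand 0.87 [297.5, 188.4] [ 0.7065 -0.1157  0.0315]
stand 0.75 [249.7, 282.3] [0.6456 0.2689 0.044 ]
set_ring 0.83 [298.1, 167.9] [ 0.7088 -0.1313  0.0832]
set_ring 0.59 [363.5, 227.6] [0.4911 0.0295 0.0463]
upper_ring 0.85 [300.0, 162.7] [ 0.7038 -0.1335  0.0978]
upper_ring 0.79 [240.2, 253.0] [0.6595 0.2654 0.1064]
upper_ring 0.57 [363.1, 212.2] [0.4954 0.0213 0.0803]
tab 0.8 [341.9, 203.4] [ 0.5534 -0.0112  0.0734]
tab 0.8 [205.9, 239.6] [0.7512 0.2374 0.0962]
tab 0.79 [276.8, 152.0] [ 0.7885 -0.1762  0.0981]
pointer 0.97 [329.3, 212.9] [ 0.6053 -0.0742  0.0005]
pointer 0.78 [268.9, 164.9] [ 0.8146 -0.1744  0.0566]
pointer 0.69 [192.3, 254.3] [ 0.8394  0.1808 -0.0018]
(800, 640, 3)
```

View pics/top0.png

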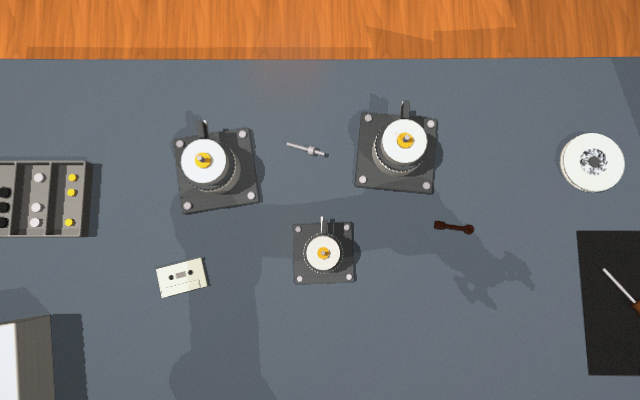

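View pics/side0.png

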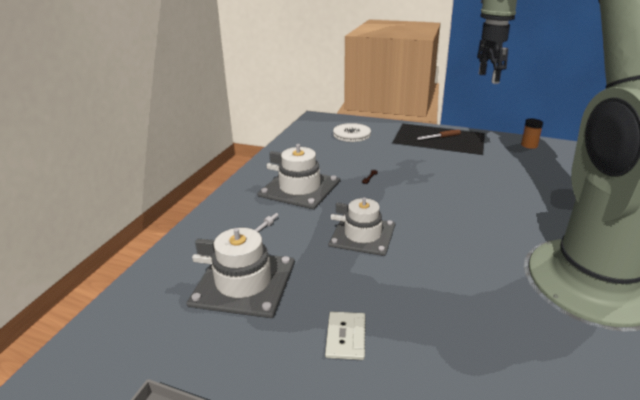

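The small stand at about (0.50, -0.01) matches the 100 mm / 130 mm size; the other two are larger look-alikes. Next I'll measure it precisely.

```bash
cat > m.py <<'E'
from h import *
np.set_printoptions(precision=4,suppress=True)
def cloud(p):
    z=p['z_map']; r,c=np.nonzero(z>0)
    u=cv2.undistortPoints(np.stack([c,r],1).astype(float)[:,None],np.array(p['K'],float),np.array(p['dist'],float))[:,0]
    d=np.c_[u[:,0],-u[:,1],-np.ones(len(u))]@att(p).T
    return np.array(p['eye'])+d*z[r,c][:,None],p['frame'][r,c]
if __name__=='__main__':
    from scipy.optimize import least_squares
    for n in ['top','side']:
        p=bot.grab_frame(n); X,col=cloud(p)
        k=(np.hypot(X[:,0]-.5,X[:,1]+.008)<.1); X=X[k]; col=col[k]
        t=X[(X[:,2]>.076)&(X[:,2]<.084)]
        (cx,cy),rad=cv2.minEnclosingCircle(t[:,:2].astype(np.float32)); print(n,'upper',cx,cy,rad,len(t))
        b=X[(X[:,2]>.006)&(X[:,2]<.015)]
        print('plate',cv2.minAreaRect(b[:,:2].astype(np.float32)))
        rr=np.hypot(X[:,0]-cx,X[:,1]-cy)
        for nm,lo,hi,r0,r1 in [('tab',.06,.078,.044,.075),('ptr',.03,.048,.05,.085)]:
            q=X[(X[:,2]>lo)&(X[:,2]<hi)&(rr>r0)&(rr<r1)]
            print(nm,len(q),q.mean(0) if len(q) else '', q.min(0) if len(q) else '', q.max(0) if len(q) else '')
        for l in ['tab','pointer','stand']:
            for r in bot.pinpoint(p,l):
                zz={'tab':.074,'pointer':.044,'stand':0}[l]
                w=atz(p,r['at'],zz)
                if np.hypot(w[0]-.5,w[1])<.12: print(l,r,w, 'ang',np.arctan2(w[1]-cy,w[0]-cx))
        save(p,n+'1.png',(280,200,370,300) if n=='top' else (320,185,410,265),6)
E
python3 m.py
```

```text
top upper 0.5122236013412476 -0.007427849806845188 0.043396107852458954 843
plate ((0.5022233128547668, -0.02210405468940735), (0.12965616583824158, 0.15846039354801178), 2.0775020122528076)
tab 26 [ 0.5615 -0.0106  0.0738] [ 0.5557 -0.0145  0.0711] [ 0.5659 -0.0064  0.0758]
ptr 19 [ 0.5199 -0.006   0.0448] [ 0.4603 -0.0288  0.0419] [0.5766 0.0106 0.0476]
tab {'at': [326.8, 226.6], 'conf': 0.83} [ 0.5544 -0.0161  0.074 ] ang -0.2025395252635086
stand {'at': [323.5, 252.6], 'conf': 0.71} [ 0.502  -0.0091  0.    ] ang -2.9778319589410556
side upper 0.5024818778038025 -0.005826005712151527 0.03572457656264305 375
plate ((0.501408040523529, -0.005434378981590271), (0.13029371201992035, 0.13164538145065308), 2.0752737522125244)
tab 62 [ 0.5567 -0.0072  0.069 ] [ 0.5464 -0.0149  0.0601] [ 0.5665 -0.0011  0.0749]
ptr 51 [ 0.5646 -0.003   0.0403] [ 0.5526 -0.0084  0.0332] [0.5771 0.0002 0.0454]
tab {'at': [342.4, 206.8], 'conf': 0.89} [0.5476 0.0037 0.074 ] ang 0.20740872717962539
pointer {'at': [327.4, 212.4], 'conf': 0.58} [ 0.5876 -0.009   0.044 ] ang -0.03773763508949111
stand {'at': [363.3, 233.4], 'conf': 0.67} [ 0.5017 -0.0142  0.    ] ang -1.6685416779274151
```

View pics/top1.png

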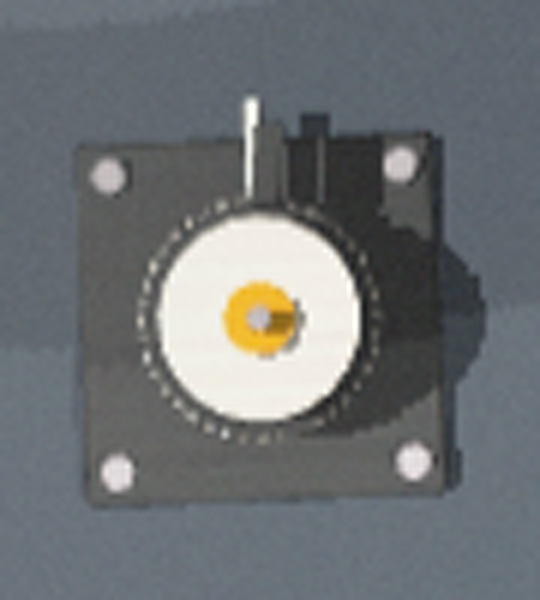

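View pics/side1.png

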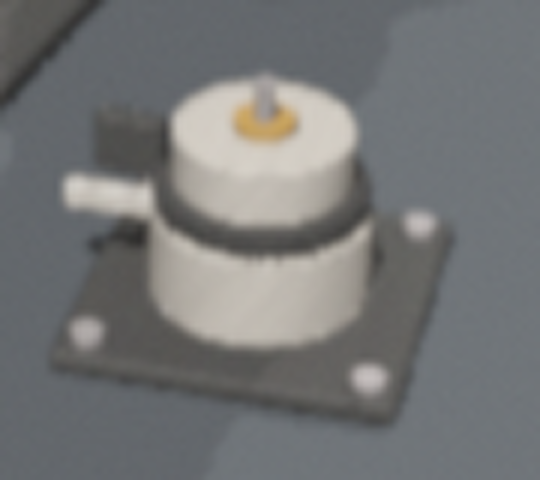

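```bash
python3 - <<'E'
from h import *
np.set_printoptions(precision=4,suppress=True)
p=bot.grab_frame('top')
f=lambda x,y,z: atz(p,((x+.5)/6-.5+280,(y+.5)/6-.5+200),z)
c=np.array([f(*q,.01) for q in [(80,148),(437,132),(447,490),(88,507)]])
print(c,c.mean(0)); print('edges',[np.degrees(np.arctan2(*(b-a)[[1,0]])) for a,b in [(c[3],c[0]),(c[2],c[1])]],np.linalg.norm(c[0]-c[1]),np.linalg.norm(c[0]-c[3]))
print('bolts',np.mean([f(*q,.012) for q in [(109,175),(401,164),(415,462),(118,473)]],0))
g=cv2.cvtColor(p['frame'],cv2.COLOR_RGB2HSV); 
cc=f(260,317,.08); print('upper',cc)
print('spindle',f(260,318,.1))
print('tab outer', f(267,125,.074),'inner',f(266,200,.074),'ptr tip',f(250,98,.044),'near',f(250,190,.044))
E
```

```text
[[ 0.5636  0.0576  0.01  ]
 [ 0.5692 -0.0725  0.01  ]
 [ 0.4409 -0.0747  0.01  ]
 [ 0.4351  0.0538  0.01  ]] [ 0.5022 -0.009   0.01  ]
edges [np.float64(1.7103643033716005), np.float64(0.962029207658251)] 0.1302831320731159 0.12856021882254381
bolts [ 0.5023 -0.0081  0.012 ]
upper [ 0.5026 -0.0082  0.08  ]
spindle [ 0.5023 -0.0082  0.1   ]
tab outer [ 0.567  -0.0106  0.074 ] inner [ 0.5417 -0.0102  0.074 ] ptr tip [ 0.5788 -0.0046  0.044 ] near [ 0.5465 -0.0046  0.044 ]
```

```bash
cat > plan.py <<'E'
# usage: plan.py commit x0 y0 z0 yaw0 -- targets as "psi r z n[ dt]" (dt = tangential offset mm, ccw +); n rows interpolated
import sys,json
from h import *
AX=np.array([.5022,-.0082])
def plan(cur,segs):
    x,y,z,yw=cur; c,s=np.cos(yw),np.sin(yw)
    out=[]
    psi0=None
    for (a,b,n) in segs:           # a,b = (psi,r,z)
        for k in range(1,n+1):
            t=k/n; P=[(1-t)*u+t*v for u,v in zip(a,b)]
            psi,r,zz=P
            px,py=AX+r*np.array([np.cos(psi),np.sin(psi)])
            d=np.array([px-x,py-y])*1e3
            dyaw=-(psi-yw)          # tool z points down
            out.append([round(d@[c,s],1),round(d@[s,-c],1),round((z-zz)*1e3,1),round(dyaw,3)])
    print('; '.join(' '.join(f'{v:g}' for v in o) for o in out))
    o=out[-1]; e=[x+(o[0]*c+o[1]*s)/1e3,y+(o[0]*s-o[1]*c)/1e3,z-o[2]/1e3,yw-o[3]]
    print('end',np.round(e,4).tolist()); return e
E
python3 - <<'E'
from plan import *
c=[.271,-.5628,.2307,.4488]
from math import *
d=np.array([.556-.271,-.0102+.5628])*1e3; co,s=cos(c[3]),sin(c[3])
print(d@[co,s],d@[s,-co],30, c[3]+.037)
E
```

```text
496.5406743258264 -374.21800964151055 30 0.48579999999999995
```

Call:
move_arm --moves "15 -11 0 0; 45 -34 0 0.03; 75 -57 0 0.06; 105 -79 0 0.1; 135 -102 0 0.13; 165 -124 0 0.16; 195 -147 0 0.19; 225 -170 0 0.22; 250 -188 0 0.24; 260 -196 0 0.25" --grip 0.32

```text
clock: 1.88
position: [0.4225, -0.2697, 0.2315]
tool_rot: [-3.141, -0.001, 0.202]
force: [-0.2, 1.0, 0.0]
grip_width: 0.0271
```

Call:
move_arm --moves "10 -13 0 0; 35 -43 0 0.04; 60 -75 0 0.08; 85 -106 0 0.12; 110 -137 0 0.16; 135 -168 0 0.2; 160 -200 20 0.236; 180 -225 50 0.236; 185 -231 80 0.236; 185 -231 100 0.236"

```text
clock: 2.72
position: [0.5563, -0.0068, 0.1286]
tool_rot: [-3.14, 0.001, -0.033]
force: [-0.7, -0.4, -0.4]
grip_width: 0.0274
```

Call:
move_arm --moves "0 0 0 0; 0 0 0 0; 0 0 0 0; 0 0 0 0; 0 0 0 0; 0 0 0 0; 0 0 0 0; 0 0 0 0; 0 0 0 0; 0 0 0 0"

```text
clock: 3.55
position: [0.5561, -0.0108, 0.1314]
tool_rot: [-3.142, -0.0, -0.037]
force: [0.4, 0.0, -1.3]
grip_width: 0.027
```

```bash
python3 - <<'E'
from m import *
print(bot.observe())
p=bot.grab_frame('side'); save(p,'side2.png',(300,130,420,260),5)
X,col=cloud(p)
q=X[(abs(X[:,0]-.556)<.05)&(abs(X[:,1]+.01)<.05)&(X[:,2]>.105)&(X[:,2]<.16)]
print(len(q),q.min(0),q.max(0))
E
```

```text
{'clock': 3.55, 'qpos': array([-0.0057,  0.5437, -0.112 ,  1.868 ,  0.0864,  0.7345, -1.774 ]), 'qd': array([ 0.0003,  0.0026,  0.0004, -0.0014, -0.0004,  0.0004, -0.0001]), 'joint_efforts': array([  0.0635, -87.1136,   0.4652, -29.0288,   0.0143,   0.0054,
         0.0009]), 'position': array([ 0.5561, -0.0108,  0.1314]), 'tool_rot': array([-3.1416, -0.    , -0.0373]), 'force': array([ 0.4415,  0.0058, -1.3169]), 'moment': array([-0.0172, -0.0092,  0.0229]), 'grip_width': 0.02703976925861608}
171 [ 0.5444 -0.028   0.1307] [0.569  0.0209 0.1599]
```

View pics/side2.png

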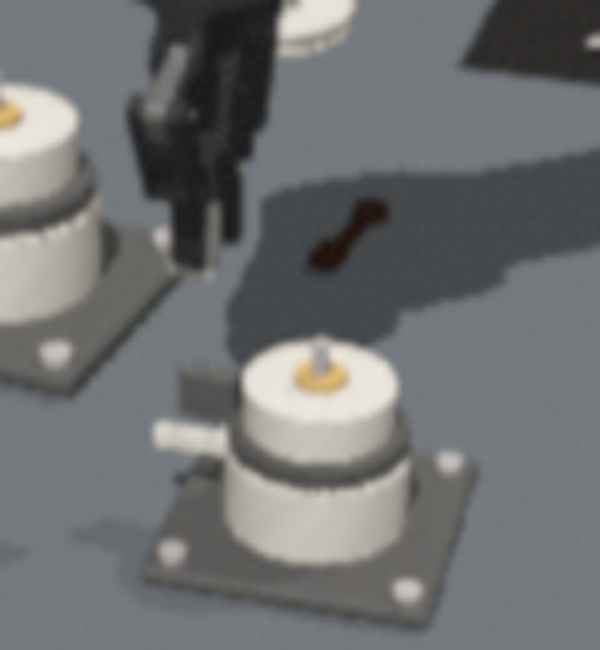

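Call:
move_arm --moves "0 0 5 0; 0 0 15 0; 0 0 25 0; 0 0 35 0; 0 0 45 0; 0 0 52 0; 0 0 58 0; 0 0 63 0; 0 0 67 0; 0 0 70 0"

```text
clock: 4.43
position: [0.5561, -0.0107, 0.0609]
tool_rot: [-3.142, 0.0, -0.037]
force: [-1.1, 0.5, 0.6]
grip_width: 0.0273
```

Call:
move_arm --moves "0 0 0 0; 0 0 0 0; 0 0 0 0; 0 0 0 0; 0 0 0 0; 0 0 0 0; 0 0 0 0; 0 0 0 0; 0 0 0 0; 0 0 0 0"

```text
clock: 5.27
position: [0.5561, -0.0107, 0.0613]
tool_rot: [-3.142, -0.0, -0.037]
force: [1.0, -0.3, 0.2]
grip_width: 0.0271
```

```bash
python3 - <<'E'
from m import *
print(bot.observe()['force'],bot.observe()['position'])
p=bot.grab_frame('side'); save(p,'side3.png',(310,170,410,270),6)
E
python3 - <<'E'
from plan import *
# from commanded
cur=[.556,-.0102,.0607,-.037]; 
r=.054; z=.0605
e=plan(cur,[((-.037,r,z),(.35,r,z),10)])
plan(e,[((.35,r,z),(.6,r,z),10)])
E
```

```text
[ 1.0062 -0.3032  0.2463] [ 0.5561 -0.0107  0.0613]
0.1 -2.1 0.2 -0.039; 0 -4.2 0.2 -0.077; -0.2 -6.3 0.2 -0.116; -0.5 -8.3 0.2 -0.155; -0.8 -10.4 0.2 -0.194; -1.3 -12.4 0.2 -0.232; -1.8 -14.5 0.2 -0.271; -2.4 -16.5 0.2 -0.31; -3.1 -18.4 0.2 -0.348; -3.8 -20.4 0.2 -0.387
end [0.553, 0.0103, 0.0605, 0.35]
-0 -1.4 0 -0.025; -0.1 -2.7 0 -0.05; -0.2 -4 0 -0.075; -0.3 -5.4 0 -0.1; -0.5 -6.7 0 -0.125; -0.6 -8.1 0 -0.15; -0.9 -9.4 0 -0.175; -1.1 -10.7 0 -0.2; -1.4 -12 0 -0.225; -1.7 -13.4 0 -0.25
end [0.5468, 0.0223, 0.0605, 0.6]
```

View pics/side3.png

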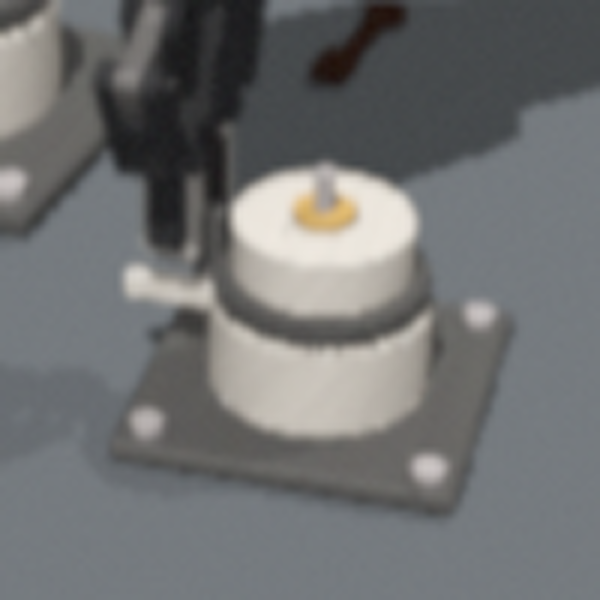

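Call:
move_arm --moves "0.1 -2.1 0.2 -0.039; 0 -4.2 0.2 -0.077; -0.2 -6.3 0.2 -0.116; -0.5 -8.3 0.2 -0.155; -0.8 -10.4 0.2 -0.194; -1.3 -12.4 0.2 -0.232; -1.8 -14.5 0.2 -0.271; -2.4 -16.5 0.2 -0.31; -3.1 -18.4 0.2 -0.348; -3.8 -20.4 0.2 -0.387" --grip 0.22

```text
clock: 6.15
position: [0.5533, 0.0098, 0.0612]
tool_rot: [3.141, -0.0, 0.353]
force: [1.1, -1.2, -1.2]
grip_width: 0.019
```

Call:
move_arm --moves "0 -1.4 0 -0.025; -0.1 -2.7 0 -0.05; -0.2 -4 0 -0.075; -0.3 -5.4 0 -0.1; -0.5 -6.7 0 -0.125; -0.6 -8.1 0 -0.15; -0.9 -9.4 0 -0.175; -1.1 -10.7 0 -0.2; -1.4 -12 0 -0.225; -1.7 -13.4 0 -0.25"

```text
clock: 6.98
position: [0.5469, 0.0219, 0.0611]
tool_rot: [3.142, -0.0, 0.602]
force: [1.6, -0.3, 0.7]
grip_width: 0.0188
```

```bash
cat > f.py <<'E'
from m import *
def tang():
    o=bot.observe(); yw=o['tool_rot'][2]; t=np.array([-np.sin(yw),np.cos(yw),0]); n=np.array([np.cos(yw),np.sin(yw),0])
    print('t',o['clock'],'F',o['force'],'Ft',o['force']@t,'Fr',o['force']@n,'yaw',yw,'pos',o['position'],'M',o['moment'],'w',o['grip_width'])
E
python3 - <<'E'
from f import *
tang()
p=bot.grab_frame('top'); 
save(p,'top4.png',(280,190,370,290),6)
from plan import *
r=.054; z=.0605
e=[0.5468, 0.0223, 0.0605, 0.6]
for a in np.arange(.6,1.4,.1):
    e=plan(e,[((a,r,z),(a+.1,r,z),10)])
E
```

```text
t 6.9833 F [ 1.5578 -0.3067  0.744 ] Ft -1.1352015412863616 Fr 1.110033432593938 yaw 0.6022362632714351 pos [0.5469 0.0219 0.0611] M [-0.1798 -0.498   0.0492] w 0.01878929137810415
-0 -0.6 0 -0.01; -0 -1.1 0 -0.02; -0.1 -1.6 0 -0.03; -0.1 -2.2 0 -0.04; -0.1 -2.7 0 -0.05; -0.1 -3.2 0 -0.06; -0.2 -3.8 0 -0.07; -0.2 -4.3 0 -0.08; -0.3 -4.9 0 -0.09; -0.3 -5.4 0 -0.1
end [0.5435, 0.0266, 0.0605, 0.7]
-0 -0.5 0 -0.01; -0 -1.1 0 -0.02; -0 -1.6 0 -0.03; -0 -2.2 0 -0.04; -0.1 -2.7 0 -0.05; -0.1 -3.2 0 -0.06; -0.1 -3.8 0 -0.07; -0.2 -4.3 0 -0.08; -0.2 -4.9 0 -0.09; -0.3 -5.4 0 -0.1
end [0.5398, 0.0305, 0.0605, 0.8]
0 -0.5 0 -0.01; 0 -1.1 0 -0.02; 0 -1.6 0 -0.03; -0 -2.1 0 -0.04; -0 -2.7 0 -0.05; -0.1 -3.2 0 -0.06; -0.1 -3.8 0 -0.07; -0.1 -4.3 0 -0.08; -0.2 -4.8 0 -0.09; -0.2 -5.4 0 -0.1
end [0.5358, 0.0341, 0.0605, 0.9]
-0 -0.5 0 -0.01; -0.1 -1.1 0 -0.02; -0.1 -1.6 0 -0.03; -0.1 -2.1 0 -0.04; -0.1 -2.7 0 -0.05; -0.1 -3.2 0 -0.06; -0.2 -3.8 0 -0.07; -0.2 -4.3 0 -0.08; -0.3 -4.8 0 -0.09; -0.3 -5.4 0 -0.1
end [0.5314, 0.0373, 0.0605, 1.0]
-0 -0.5 0 -0.01; -0 -1.1 0 -0.02; -0 -1.6 0 -0.03; -0.1 -2.1 0 -0.04; -0.1 -2.7 0 -0.05; -0.1 -3.2 0 -0.06; -0.1 -3.8 0 -0.07; -0.2 -4.3 0 -0.08; -0.2 -4.8 0 -0.09; -0.3 -5.4 0 -0.1
end [0.5267, 0.0399, 0.0605, 1.1]
0 -0.5 0 -0.01; 0 -1 0 -0.02; -0 -1.6 0 -0.03; -0 -2.1 0 -0.04; -0.1 -2.7 0 -0.05; -0.1 -3.2 0 -0.06; -0.1 -3.7 0 -0.07; -0.2 -4.3 0 -0.08; -0.2 -4.8 0 -0.09; -0.3 -5.4 0 -0.1
end [0.5217, 0.0421, 0.0605, 1.2]
0 -0.5 0 -0.01; 0 -1 0 -0.02; 0 -1.6 0 -0.03; -0 -2.1 0 -0.04; -0 -2.7 0 -0.05; -0.1 -3.2 0 -0.06; -0.1 -3.7 0 -0.07; -0.1 -4.3 0 -0.08; -0.2 -4.8 0 -0.09; -0.2 -5.3 0 -0.1
end [0.5167, 0.0438, 0.0605, 1.3]
-0 -0.6 0 -0.01; -0 -1.1 0 -0.02; -0.1 -1.7 0 -0.03; -0.1 -2.2 0 -0.04; -0.1 -2.7 0 -0.05; -0.1 -3.3 0 -0.06; -0.2 -3.8 0 -0.07; -0.2 -4.4 0 -0.08; -0.2 -4.9 0 -0.09; -0.3 -5.4 0 -0.1
end [0.5114, 0.045, 0.0605, 1.4]
```

View pics/top4.png

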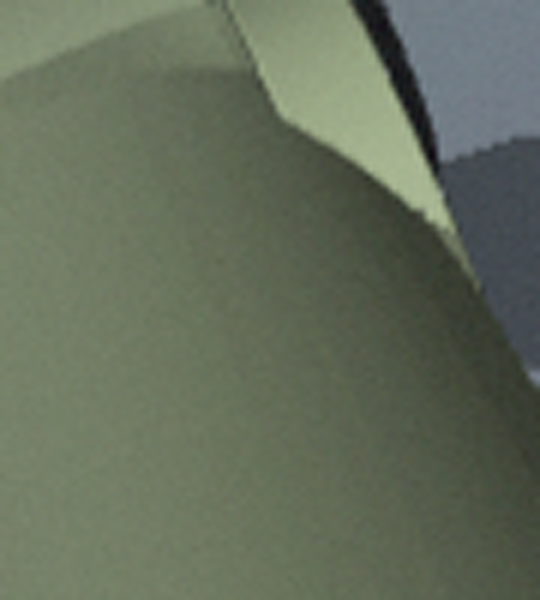

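Call:
move_arm --moves "0 -0.6 0 -0.01; 0 -1.1 0 -0.02; -0.1 -1.6 0 -0.03; -0.1 -2.2 0 -0.04; -0.1 -2.7 0 -0.05; -0.1 -3.2 0 -0.06; -0.2 -3.8 0 -0.07; -0.2 -4.3 0 -0.08; -0.3 -4.9 0 -0.09; -0.3 -5.4 0 -0.1"

```text
clock: 7.87
position: [0.5435, 0.0261, 0.0611]
tool_rot: [-3.142, -0.0, 0.701]
force: [1.5, -0.8, -0.0]
grip_width: 0.0188
```

Call:
move_arm --moves "0 -0.5 0 -0.01; 0 -1.1 0 -0.02; 0 -1.6 0 -0.03; 0 -2.2 0 -0.04; -0.1 -2.7 0 -0.05; -0.1 -3.2 0 -0.06; -0.1 -3.8 0 -0.07; -0.2 -4.3 0 -0.08; -0.2 -4.9 0 -0.09; -0.3 -5.4 0 -0.1"

```text
clock: 8.7
position: [0.5399, 0.0301, 0.0611]
tool_rot: [-3.142, -0.0, 0.801]
force: [2.4, -0.5, -0.3]
grip_width: 0.0189
```

```bash
python3 - <<'E'
from f import *
tang()
p=bot.grab_frame('side'); save(p,'side5.png',(310,170,410,270),6)
E
```

```text
t 8.7 F [ 2.4478 -0.4582 -0.2646] Ft -2.0762400677073547 Fr 1.3750109286826102 yaw 0.8008197712947147 pos [0.5399 0.0301 0.0611] M [-0.0462 -0.4754  0.0168] w 0.018932859091383657
```

View pics/side5.png

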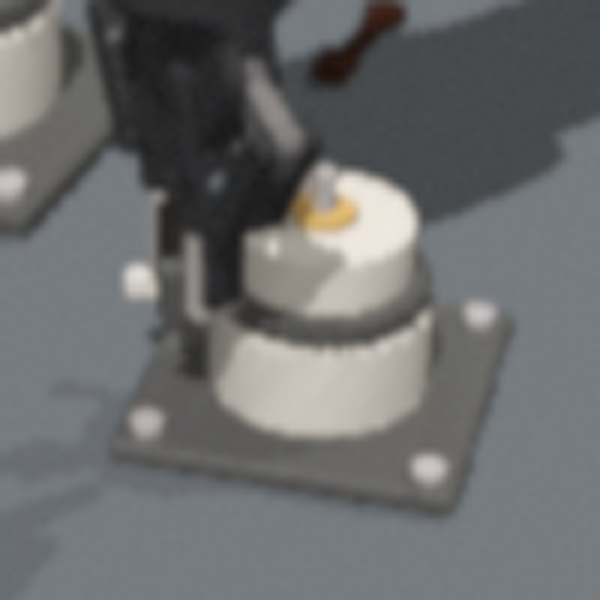

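Call:
move_arm --moves "0 -0.5 0 -0.01; 0 -1.1 0 -0.02; 0 -1.6 0 -0.03; 0 -2.1 0 -0.04; 0 -2.7 0 -0.05; -0.1 -3.2 0 -0.06; -0.1 -3.8 0 -0.07; -0.2 -4.3 0 -0.08; -0.2 -4.3 0 -0.08; -0.2 -4.3 0 -0.08"

```text
clock: 9.58
position: [0.5365, 0.0329, 0.061]
tool_rot: [-3.141, 0.0, 0.88]
force: [1.4, -0.4, -0.3]
grip_width: 0.0191
```

Only drag (~1.5 N). On.

Call:
move_arm --moves "0 -0.5 0 -0.01; 0 -1.1 0 -0.02; 0 -1.6 0 -0.03; 0 -2.1 0 -0.04; 0 -2.7 0 -0.05; -0.1 -3.2 0 -0.06; -0.1 -3.8 0 -0.07; -0.2 -4.3 0 -0.08; -0.2 -4.3 0 -0.08; -0.2 -4.3 0 -0.08"

```text
clock: 10.42
position: [0.5332, 0.0355, 0.0611]
tool_rot: [-3.141, -0.0, 0.96]
force: [1.1, -0.3, 0.4]
grip_width: 0.0187
```

Call:
move_arm --moves "0 -0.5 0 -0.01; 0 -1.1 0 -0.02; 0 -1.6 0 -0.03; 0 -2.1 0 -0.04; 0 -2.7 0 -0.05; -0.1 -3.2 0 -0.06; -0.1 -3.8 0 -0.07; -0.2 -4.3 0 -0.08; -0.2 -4.3 0 -0.08; -0.2 -4.3 0 -0.08"

```text
clock: 11.25
position: [0.5295, 0.0379, 0.0611]
tool_rot: [-3.141, -0.0, 1.04]
force: [1.2, -0.5, 0.3]
grip_width: 0.0189
```

Call:
move_arm --moves "0 -0.5 0 -0.01; 0 -1.1 0 -0.02; 0 -1.6 0 -0.03; 0 -2.1 0 -0.04; 0 -2.7 0 -0.05; -0.1 -3.2 0 -0.06; -0.1 -3.8 0 -0.07; -0.2 -4.3 0 -0.08; -0.2 -4.3 0 -0.08; -0.2 -4.3 0 -0.08"

```text
clock: 12.08
position: [0.5257, 0.0398, 0.0611]
tool_rot: [-3.141, 0.0, 1.12]
force: [1.2, 0.2, -0.6]
grip_width: 0.0185
```

Call:
move_arm --moves "0 -0.5 0 -0.01; 0 -1.1 0 -0.02; 0 -1.6 0 -0.03; 0 -2.1 0 -0.04; 0 -2.7 0 -0.05; -0.1 -3.2 0 -0.06; -0.1 -3.8 0 -0.07; -0.2 -4.3 0 -0.08; -0.2 -4.3 0 -0.08; -0.2 -4.3 0 -0.08"

```text
clock: 12.92
position: [0.522, 0.0415, 0.0611]
tool_rot: [3.141, -0.0, 1.2]
force: [4.2, -0.5, -0.9]
grip_width: 0.0189
```

Force is up to ~4 N, so the stop was probably just met. Small steps now.

Call:
move_arm --moves "0 -0.2 0 -0.004; 0 -0.4 0 -0.008; 0 -0.6 0 -0.012; 0 -0.8 0 -0.015; 0 -1 0 -0.019; 0 -1 0 -0.019; 0 -1 0 -0.019; 0 -1 0 -0.019; 0 -1 0 -0.019; 0 -1 0 -0.019"

```text
clock: 13.75
position: [0.5212, 0.0417, 0.0612]
tool_rot: [3.141, -0.0, 1.219]
force: [5.1, -1.6, -1.4]
grip_width: 0.0189
```

```bash
python3 - <<'E'
from f import *
tang()
E
```

```text
t 13.75 F [ 5.1274 -1.6393 -1.4211] Ft -5.378134567297695 Fr 0.22974425650518762 yaw 1.2186599573724708 pos [0.5212 0.0417 0.0612] M [-0.4417 -1.2391 -0.0815] w 0.018875498136799625
```

Call:
move_arm --moves "0 -0.3 0 -0.006; 0 -0.6 0 -0.011; 0 -0.9 0 -0.017; 0 -1.2 0 -0.022; 0 -1.2 0 -0.022; 0 -1.2 0 -0.022; 0 -1.2 0 -0.022; 0 -1.2 0 -0.022; 0 -1.2 0 -0.022; 0 -1.2 0 -0.022"

```text
clock: 14.58
position: [0.5203, 0.0421, 0.0612]
tool_rot: [3.141, -0.0, 1.241]
force: [7.4, -1.9, -1.5]
grip_width: 0.0185
```

```bash
python3 - <<'E'
from f import *
tang()
E
```

```text
t 14.5833 F [ 7.4054 -1.8916 -1.5209] Ft -7.618621618508054 Fr 0.6115445218929598 yaw 1.2406097108885132 pos [0.5203 0.0421 0.0612] M [-0.494  -1.4562 -0.1307] w 0.01848334727708726
```

Call:
move_arm --moves "0 -0.4 0 -0.008; 0 -0.8 0 -0.014; 0 -0.8 0 -0.014; 0 -0.8 0 -0.014; 0 -0.8 0 -0.014; 0 -0.8 0 -0.014; 0 -0.8 0 -0.014; 0 -0.8 0 -0.014; 0 -0.8 0 -0.014; 0 -0.8 0 -0.014"

```text
clock: 15.42
position: [0.5197, 0.0423, 0.0612]
tool_rot: [3.14, -0.0, 1.254]
force: [6.6, -2.9, -2.8]
grip_width: 0.019
```

```bash
python3 - <<'E'
from f import *
tang()
E
```

```text
t 15.4167 F [ 6.6309 -2.8622 -2.8175] Ft -7.192289840290543 Fr -0.6574747355314182 yaw 1.2544687553371174 pos [0.5197 0.0423 0.0612] M [-0.587  -1.6678 -0.0658] w 0.019026653458202845
```

Call:
move_arm --moves "0 -0.5 0 -0.009; 0 -1 0 -0.018; 0 -1 0 -0.018; 0 -1 0 -0.018; 0 -1 0 -0.018; 0 -1 0 -0.018; 0 -1 0 -0.018; 0 -1 0 -0.018; 0 -1 0 -0.018; 0 -1 0 -0.018"

```text
clock: 16.25
position: [0.5189, 0.0425, 0.0613]
tool_rot: [3.14, -0.0, 1.272]
force: [8.0, -3.2, -3.6]
grip_width: 0.0192
```

```bash
python3 - <<'E'
from f import *
tang()
p=bot.grab_frame('side');tang(); p=bot.grab_frame('side');tang()
E
```

```text
t 16.25 F [ 7.9962 -3.1953 -3.5858] Ft -8.582165801435947 Fr -0.7033405521542588 yaw 1.272405985971683 pos [0.5189 0.0425 0.0613] M [-0.7467 -1.913  -0.0996] w 0.01923226988180246
t 16.3 F [ 8.9853 -3.632  -2.7393] Ft -9.655958719784797 Fr -0.8301440405081402 yaw 1.2724249836736483 pos [0.5189 0.0425 0.0613] M [-0.719  -1.9519 -0.091 ] w 0.018825086682111324
t 16.35 F [10.4244 -3.2339 -3.2133] Ft -10.914521486737154 Fr -0.026408900960993173 yaw 1.272403137905402 pos [0.5189 0.0425 0.0613] M [-0.7617 -2.0087 -0.1334] w 0.019084149802216687
```

Call:
move_arm --moves "0 0 0 0; 0 0 0 0; 0 0 0 0; 0 0 0 0; 0 0 0 0; 0 0 0 0; 0 0 0 0; 0 0 0 0; 0 0 0 0; 0 0 0 0"

```text
clock: 17.18
position: [0.5189, 0.0425, 0.0613]
tool_rot: [3.14, -0.0, 1.272]
force: [9.8, -2.8, -2.9]
grip_width: 0.0189
```

```bash
python3 - <<'E'
from f import *
for i in range(5): tang(); p=bot.grab_frame('side')
save(p,'side6.png',(310,170,410,270),6)
E
```

```text
t 17.1833 F [ 9.778  -2.7861 -2.9264] Ft -10.165032818222683 Fr 0.21122186287467754 yaw 1.27243727414989 pos [0.5189 0.0425 0.0613] M [-0.7189 -1.8993 -0.0713] w 0.018877360376203058
t 17.2333 F [ 8.9398 -2.6483 -3.5044] Ft -9.323344443154417 Fr 0.09726547427775185 yaw 1.2723614778191359 pos [0.5189 0.0425 0.0613] M [-0.7066 -1.9979 -0.0581] w 0.018628649966350188
t 17.2833 F [ 9.6949 -3.1257 -3.9715] Ft -10.185361904241525 Fr -0.1362960766224679 yaw 1.272290695407514 pos [0.5189 0.0425 0.0613] M [-0.7389 -1.9214 -0.1189] w 0.01868235973406392
t 17.3333 F [ 8.8055 -3.0009 -2.7165] Ft -9.298599044882616 Fr -0.2792214400966825 yaw 1.2723561560440506 pos [0.5189 0.0425 0.0613] M [-0.7415 -1.935  -0.0682] w 0.01867023843279695
t 17.3833 F [ 9.4414 -3.065  -3.917 ] Ft -9.925256668037292 Fr -0.15386440734723333 yaw 1.272394827882134 pos [0.5189 0.0425 0.0612] M [-0.7223 -1.9028 -0.1177] w 0.01876191701287941
```

View pics/side6.png

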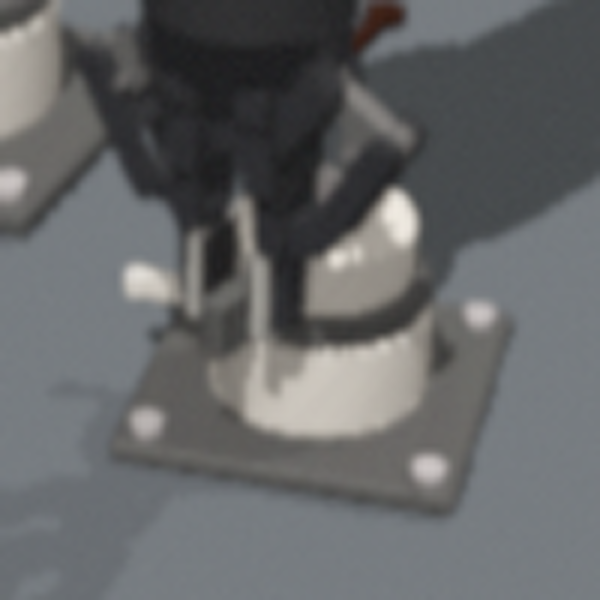

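```bash
python3 - <<'E'
from plan import *
r=.054; z=.0605
e=[0.5188,0.0430,z,1.273]
for a,b in [(1.273,.9),(.9,.45),(.45,.08),(.08,-.04)]:
    e=plan(e,[((a,r,z),(b,r,z),10)])
E
```

```text
0.1 1.2 0 0.037; 0 3.2 0 0.075; -0.2 5.2 0 0.112; -0.4 7.2 0 0.149; -0.8 9.2 0 0.186; -1.2 11.1 0 0.224; -1.6 13.1 0 0.261; -2.2 15 0 0.298; -2.8 16.9 0 0.336; -3.5 18.8 0 0.373
end [0.5357, 0.0341, 0.0605, 0.9]
-0.1 2.5 0 0.045; -0.2 4.9 0 0.09; -0.5 7.3 0 0.135; -0.9 9.7 0 0.18; -1.4 12.1 0 0.225; -2 14.4 0 0.27; -2.7 16.8 0 0.315; -3.5 19.1 0 0.36; -4.4 21.3 0 0.405; -5.4 23.5 0 0.45
end [0.5508, 0.0153, 0.0605, 0.45]
-0 2 0 0.037; -0.1 4 0 0.074; -0.3 6 0 0.111; -0.6 8 0 0.148; -0.9 10 0 0.185; -1.3 11.9 0 0.222; -1.8 13.9 0 0.259; -2.3 15.8 0 0.296; -2.9 17.7 0 0.333; -3.6 19.5 0 0.37
end [0.556, -0.0038, 0.0605, 0.08]
-0 0.7 0 0.012; -0 1.4 0 0.024; -0 2 0 0.036; -0.1 2.7 0 0.048; -0.1 3.3 0 0.06; -0.2 3.9 0 0.072; -0.2 4.6 0 0.084; -0.3 5.2 0 0.096; -0.3 5.9 0 0.108; -0.4 6.5 0 0.12
end [0.5562, -0.0103, 0.0605, -0.04]
```

Call:
move_arm --moves "0.1 1.2 0 0.037; 0 3.2 0 0.075; -0.2 5.2 0 0.112; -0.4 7.2 0 0.149; -0.8 9.2 0 0.186; -1.2 11.1 0 0.224; -1.6 13.1 0 0.261; -2.2 15 0 0.298; -2.8 16.9 0 0.336; -3.5 18.8 0 0.373"

```text
clock: 18.27
position: [0.5341, 0.0342, 0.0608]
tool_rot: [-3.14, 0.001, 0.898]
force: [-1.2, 1.3, 0.5]
grip_width: 0.0192
```

Call:
move_arm --moves "-0.1 2.5 0 0.045; -0.2 4.9 0 0.09; -0.5 7.3 0 0.135; -0.9 9.7 0 0.18; -1.4 12.1 0 0.225; -2 14.4 0 0.27; -2.7 16.8 0 0.315; -3.5 19.1 0 0.36; -4.4 21.3 0 0.405; -5.4 23.5 0 0.45"

```text
clock: 19.1
position: [0.5494, 0.0156, 0.0609]
tool_rot: [-3.141, 0.001, 0.448]
force: [-0.2, 1.8, 0.9]
grip_width: 0.019
```

Call:
move_arm --moves "0 2 0 0.037; -0.1 4 0 0.074; -0.3 6 0 0.111; -0.6 8 0 0.148; -0.9 10 0 0.185; -1.3 11.9 0 0.222; -1.8 13.9 0 0.259; -2.3 15.8 0 0.296; -2.9 17.7 0 0.333; -3.6 19.5 0 0.37"

```text
clock: 19.93
position: [0.5553, -0.0042, 0.0611]
tool_rot: [-3.142, 0.0, 0.076]
force: [-2.0, 1.7, -1.1]
grip_width: 0.0186
```

```bash
python3 - <<'E'
from f import *
tang()
E
```

```text
t 19.9333 F [-2.0254  1.7101 -1.149 ] Ft 1.8590598531989146 Fr -1.8895961987970997 yaw 0.07606630842998752 pos [ 0.5553 -0.0042  0.0611] M [0.2862 0.3277 0.0586] w 0.018560674592734663
```

Call:
move_arm --moves "0 0.7 0 0.012; 0 1.4 0 0.024; 0 2 0 0.036; -0.1 2.7 0 0.048; -0.1 3.3 0 0.06; -0.2 3.9 0 0.072; -0.2 4.6 0 0.084; -0.3 5.2 0 0.096; -0.3 5.7 0 0.105; -0.3 5.7 0 0.105"

```text
clock: 20.77
position: [0.5554, -0.0099, 0.0611]
tool_rot: [3.141, 0.0, -0.026]
force: [-0.3, 1.0, 0.5]
grip_width: 0.0189
```

Call:
move_arm --moves "0 -1 0 -0.02; 0 -2 0 -0.03; 0 -3.5 0 -0.04; 0 -4 0 -0.05; 0 -4 0 -0.05; 0 -4 -10 -0.05; 0 -4 -25 -0.05; 0 -4 -45 -0.05; 0 -4 -65 -0.05; 0 -4 -75 -0.05"

```text
clock: 21.6
position: [0.5563, -0.0058, 0.1388]
tool_rot: [-3.142, -0.002, 0.024]
force: [0.0, -0.0, 0.5]
grip_width: 0.0186
```

Call:
move_arm --moves "0 5 -15 0; 0 25 -35 0; 0 55 -50 0; 0 90 -60 0; 0 125 -60 0; 0 160 -60 0; 0 195 -60 0; 0 225 -60 0; 0 245 -60 0; 0 250 -60 0"

```text
clock: 22.43
position: [0.5607, -0.26, 0.1962]
tool_rot: [3.14, 0.0, 0.02]
force: [-1.1, -0.2, -0.5]
grip_width: 0.0187
```

```bash
python3 - <<'E'
from m import *
p=bot.grab_frame('top'); save(p,'top7.png',(280,190,370,290),6)
q=bot.grab_frame('side'); save(q,'side7.png',(310,170,410,270),6)
cv2.imwrite('pics/c7.png',np.hstack([cv2.resize(cv2.imread('pics/top7.png'),(400,444)),cv2.resize(cv2.imread('pics/side7.png'),(400,444))]))
for n,pp in [('top',p),('side',q)]:
    X,col=cloud(pp); rr=np.hypot(X[:,0]-.5022,X[:,1]+.0082)
    for nm,lo,hi,r0,r1 in [('tab',.06,.078,.044,.07),('ptr',.036,.048,.05,.085)]:
        s=X[(X[:,2]>lo)&(X[:,2]<hi)&(rr>r0)&(rr<r1)]
        print(n,nm,len(s),s.mean(0) if len(s) else '')
E
```

```text
top tab 50 [ 0.5567 -0.0064  0.0739]
top ptr 8 [ 0.5734 -0.0052  0.0436]
side tab 70 [ 0.5569 -0.0027  0.0686]
side ptr 42 [ 0.5651 -0.0034  0.0413]
```

View pics/top7.png

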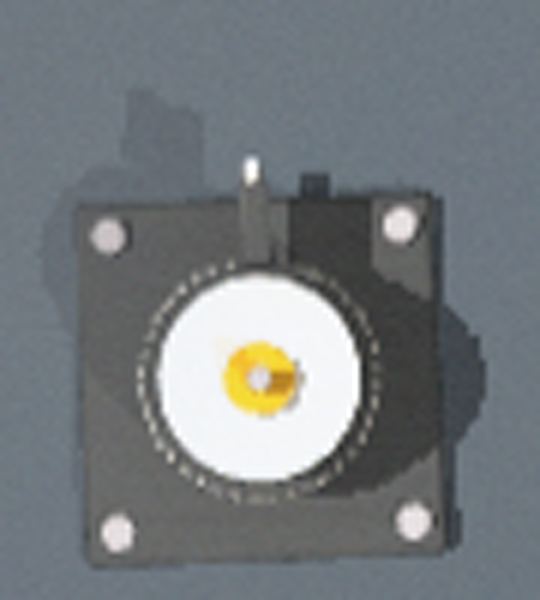

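```bash
python3 - <<'E'
from m import *
p=bot.grab_frame('top')
g=p['frame'].astype(int).sum(2)//3
print('cols',list(range(314,332)))
for r in range(214,238): print(r,g[r,314:332], (p['z_map'][r,314:332]*1000).astype(int))
E
```

```text
cols [314, 315, 316, 317, 318, 319, 320, 321, 322, 323, 324, 325, 326, 327, 328, 329, 330, 331]
214 [119 118 121 122 118 119 121 118 121 118 122 119 121 118 120 119 121 118] [903 903 903 906 903 904 905 904 904 902 905 905 904 906 905 902 903 902]
215 [120 121 119 120 120 121 118 118 118 121 122 119 119 119 116 119 117 122] [904 901 901 904 904 903 903 902 902 904 903 898 904 903 904 903 901 902]
216 [121 118 118 118 121 118 131 185 184 122 119 120 120 119 120 121 117 118] [898 903 901 905 902 905 903 904 900 902 904 900 905 904 904 901 902 901]
217 [119 119 120 119 119 122 153 245 244 122 119 119 121 120 117 120 119 119] [905 903 902 901 902 903 902 860 859 902 903 904 901 904 900 901 905 903]
218 [121 122 119 120 118 119 151 245 241 111 120 118 120 118 120 119 107 109] [902 901 906 903 901 904 902 859 856 900 901 902 905 901 903 898 899 899]
219 [118 119 118 121 119 120 137 234 223 109 115 117 118 122 118 119  73  72] [901 901 901 904 900 902 900 858 856 901 901 899 901 899 901 901 902 904]
220 [116 114 121 119 122 116 112 184 136  91  98 113 116 121 119 113  70  74] [903 901 902 8
[... 1943 characters left out ...]
0  57  61  68  63] [890 887 886 889 890 887 825 822 825 825 825 841 842 887 887 888 889 887]
234 [104 122  92 100 151  91  81  70  67  66  64  73  79  83  74  82  83  73] [889 890 843 850 843 840 839 828 828 831 833 841 841 839 841 843 889 888]
235 [121 150  94  96  92  97 101 126 136 131 124 106 100  85  82  84  95 102] [840 851 840 839 838 842 839 841 841 839 841 841 839 840 842 841 841 840]
236 [ 93  93  91 131 175 178 184 206 221 218 206 188 187 170 130  72  63  96] [840 841 840 841 841 842 839 817 820 817 817 841 841 840 840 838 841 842]
237 [ 98 127 175 212 245 245 245 245 244 245 245 245 245 246 226 175 130  79] [837 837 840 817 816 818 815 817 817 818 816 817 818 817 817 839 838 841]
```

```bash
python3 - <<'E'
from m import *
p=bot.grab_frame('top')
f=lambda x,y,z: atz(p,((x+.5)/6-.5+280,(y+.5)/6-.5+200),z)
b=np.array([f(*q,.012) for q in [(109,175),(401,164),(415,462),(118,473)]])
print('bolt yaws',[np.arctan2(*(u-v)[[1,0]]) for u,v in [(b[0],b[3]),(b[1],b[2])]],[np.arctan2(-(u-v)[0],(u-v)[1])*-1 for u,v in [(b[0],b[1]),(b[3],b[2])]],b.mean(0))
g=p['frame'].astype(np.uint8); X,_=cloud(p)
# upper ring disc centroid by colour
m=((p['frame'].min(2)>200)*255).astype(np.uint8); m[:235]=0
n,l,st,ce=cv2.connectedComponentsWithStats(m); k=[i for i in range(1,n) if st[i,4]>300 and abs(ce[i,0]-323)<15]
for i in k:
    cs,_=cv2.findContours((l==i).astype(np.uint8),cv2.RETR_EXTERNAL,cv2.CHAIN_APPROX_NONE); c,r=cv2.minEnclosingCircle(cs[0]); el=cv2.fitEllipse(cs[0]); print(c,r,el,atz(p,el[0],.08))
    ax=atz(p,el[0],.08)
for A in (ax,np.array([.5022,-.0082,0])):
    for nm,px,z in [('tab',(322.05,227),.074),('tab outer',(322.0,222),.074),('tab inner',(322.15,231),.074),('ptr',(321.35,218.2),.044)]:
        w=atz(p,px,z); d=w-A; print(nm,w,np.hypot(d[0],d[1]),np.arctan2(d[1],d[0]))
E
```

```text
bolt yaws [np.float64(0.03627988285447295), np.float64(0.037749177985585795)] [np.float64(-0.035636476678798344), np.float64(-0.035034669082955036)] [ 0.5023 -0.0081  0.012 ]
(322.7127685546875, 252.73403930664062) 16.82156753540039 ((322.7252197265625, 252.69699096679688), (32.433834075927734, 32.90289306640625), 163.48802185058594) [ 0.502  -0.0078  0.08  ]
tab [ 0.5537 -0.0065  0.074 ] 0.05167276069019587 0.02521299100662901
tab outer [ 0.5638 -0.0064  0.074 ] 0.06182302148481757 0.02245645904272718
tab inner [ 0.5456 -0.0067  0.074 ] 0.043572102291478405 0.025545036882345433
ptr [ 0.574  -0.0048  0.044 ] 0.07204169881911032 0.04059425161788418
tab [ 0.5537 -0.0065  0.074 ] 0.05148568625814604 0.03371414568995494
tab outer [ 0.5638 -0.0064  0.074 ] 0.061634431233276325 0.029549307967669306
tab inner [ 0.5456 -0.0067  0.074 ] 0.043385521192702864 0.03563486955779693
ptr [ 0.574  -0.0048  0.044 ] 0.07186086851297613 0.046724701303189155
```

```bash
python3 - <<'E'
from f import *
tang(); print(bot.job_done())
E
```

```text
t 22.6333 F [-0.0634  0.8419  0.4917] Ft 0.843288609464013 Fr -0.04164299999352828 yaw 0.025770244869240955 pos [ 0.5619 -0.2544  0.1961] M [0.0604 0.0071 0.0174] w 0.01917533540654334
the job is handed in; nothing more can be done
None
```

I did the check on the small 130 mm stand (axis at about x 0.502, y -0.008 m) and handed the job in at about 22.6 s of the 64 s allowed.

- **Press on the stop:** With the fingers loosely astride the tab (19 mm opening on the 10 mm tab), I turned the slim ring anticlockwise. The push was about 1 to 2 N of drag until the hand reached a yaw of about 1.2 rad, then rose. I held it at about 9 to 11 N along the tangent for over 1 s without forcing it.
- **Return:** I turned the ring back, centred the fingers off the tab, lifted clear and moved away.
- **Final alignment:** The last top picture puts the tab at a yaw of about 0.025 to 0.033 rad. The stand is at 0.036 rad from its bolts, and the pointer read 0.041 to 0.047 rad. So the tab is within about 0.02 rad of the pointer, slightly clockwise, which is about 1 mm at the tab. The finger position at the end of the return gave a tab yaw nearer 0.055 rad, so the two estimates differ by about 0.03 rad.
- **Other things:** I saw no sign of touching the fixed rings, but there was no separate check of that. I kept clear of the other things on the desk but did not re-measure where they lie. The force sensor at the end read only its usual noise.
- **One disagreement:** The push rose by only about 1.3 to 2 N per mm of commanded travel, not the 3 N per mm given. I put that down to give in the arm and fingers.

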